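# Switch on the toy museum's push-button exhibits

### The job

Switch on the three toy exhibits one after another: with the fingertips, lightly press the red button in front of the garage right down, then the yellow button in front of the locomotive, then the blue button in front of the rocking horse; each stays down by itself. Press gently and leave the button boxes standing where they are, neither picked up nor shoved, and do not disturb the little car, chair and skittle beside them.

Things in the scene. Friction and masses are not known exactly. Their poses are not given: they have to be found in the camera images.
- red_box: loose push-button box with the red button, standing in front (robot side) of the garage: pale wooden block 70 (x) x 90 (y) x 42 mm high on rubber feet, 0.4 to 0.9 kg; in the middle of its top a flat steel collar 48 mm wide that reaches up to 52 mm and carries the button on a spring of 2.2 N/mm. Origin at the centre of its underside, z up; yaw within 0.2 rad of the world's axes
- red_button_top (a point): centre of the top face of the red button, a round flat plunger 36 mm across in the middle of the collar, 67 mm above the table when up and 57 mm when pressed right down and let go (it never goes flush: 5 mm still stand above the collar); this point moves with the button
- red_button (a joint): travel of the red button in m: 0 up (off), 0.010 right down (on). No return spring: it slides in the collar against a friction of about 2.5 N and stays where left. The collar gives too (2.2 N/mm), so it is right down once the finger has gone some 11.5 mm; the push then grows to 6 N at 13 mm and 18 N at 18 mm, where the collar is hard on the box. Let go, the collar alone rises
- yellow_box: loose push-button box with the yellow button, standing in front (robot side) of the locomotive: pale wooden block 70 (x) x 90 (y) x 42 mm high on rubber feet, 0.4 to 0.9 kg; in the middle of its top a flat steel collar 48 mm wide that reaches up to 52 mm and carries the button on a spring of 2.2 N/mm. Origin at the centre of its underside, z up; yaw within 0.2 rad of the world's axes
- yellow_button_top (a point): centre of the top face of the yellow button, a round flat plunger 36 mm across in the middle of the collar, 67 mm above the table when up and 57 mm when pressed right down and let go (it never goes flush: 5 mm still stand above the collar); this point moves with the button
- yellow_button (a joint): travel of the yellow button in m: 0 up (off), 0.010 right down (on). No return spring: it slides in the collar against a friction of about 2.5 N and stays where left. The collar gives too (2.2 N/mm), so it is right down once the finger has gone some 11.5 mm; the push then grows to 6 N at 13 mm and 18 N at 18 mm, where the collar is hard on the box. Let go, the collar alone rises
- blue_box: loose push-button box with the blue button, standing in front (robot side) of the horse: pale wooden block 70 (x) x 90 (y) x 42 mm high on rubber feet, 0.4 to 0.9 kg; in the middle of its top a flat steel collar 48 mm wide that reaches up to 52 mm and carries the button on a spring of 2.2 N/mm. Origin at the centre of its underside, z up; yaw within 0.2 rad of the world's axes
- blue_button_top (a point): centre of the top face of the blue button, a round flat plunger 36 mm across in the middle of the collar, 67 mm above the table when up and 57 mm when pressed right down and let go (it never goes flush: 5 mm still stand above the collar); this point moves with the button
- blue_button (a joint): travel of the blue button in m: 0 up (off), 0.010 right down (on). No return spring: it slides in the collar against a friction of about 2.5 N and stays where left. The collar gives too (2.2 N/mm), so it is right down once the finger has gone some 11.5 mm; the push then grows to 6 N at 13 mm and 18 N at 18 mm, where the collar is hard on the box. Let go, the collar alone rises
- garage: toy garage on a dark wooden base 85 (x) x 130 (y) mm, 84 mm high: white house, two yellow decks, red posts; fixed to the table; origin at the centre of the base's underside, about 0.17 m behind its button box
- locomotive: green and black toy locomotive on a dark wooden base 85 x 130 mm, standing along y, 90 mm high to the chimney top; fixed to the table; origin at the centre of the base's underside, about 0.17 m behind its button box
- horse: grey toy rocking horse with a red saddle on a dark wooden base 85 x 130 mm, standing along y, about 106 mm high; fixed to the table; origin at the centre of the base's underside, about 0.17 m behind its button box
- car: loose red toy car with a white roof, 70 x 36 x 31 mm, 90 g, about 90 mm to the left (+y) of the red button; origin under its centre, x along its length
- chair: loose toy chair with a red seat, 36 x 36 x 61 mm, 40 g, about 90 mm to the left (+y) of the yellow button; origin under its centre
- skittle: loose wooden skittle, 36 mm across, 60 mm high, 50 g, about 90 mm to the left (+y) of the blue button; origin under its centre
There are look-alikes about, which are no part of the job. Leave any pink look-alike of the blue_box alone. Leave any pink look-alike of the red_box alone.

How it is judged:
By the outcome, as a careful person would: the job done as asked, in the order asked, and still so for the second after the job is handed in, with the robot touching nothing.
It also fails if it takes over 54 s, if anything falls off the work surface, if the arm or the gripper's body presses on something with over 40 N, if the wrist force passes 120 N, or if a joint passes its speed limit or range.

### The arm

A 7-joint arm with a two-finger parallel gripper is mounted at the origin on the work surface. World frame = base frame: x ahead of the robot, y to its left, z up, the work surface at z = 0. Lengths are in m, angles in rad, forces in N, time in s.
With the tool pointing down it reaches from about 0.425 to 0.875 m from the base axis. Payload 9.9 kg.
Tool frame: the origin (TCP) lies at the very end of the fingers, on their centre line; the grasp point (between the pads) lies 19 mm behind it (manip.tcp_to_grasp is the distance from the TCP to the grasp point, in m); z points along the fingers, y is the line along which they close (so a half turn about z gives the same grasp; the last joint's range is limited). The gripper opens to 85 mm and grips with 20 to 120 N. Pads are 22 mm wide; open, the fingers measure 114 mm over their backs; the gripper's body (76 mm by 85 mm) begins 54 mm behind the grasp point. The pads swing forward as they close: fully open they stand 13 mm farther back than shut.
Start: joints at [-1.247, 0.576, 0.025, 1.437, -0.015, 1.129, -0.057], TCP at [0.268, 0.62, 0.231] pointing down, gripper open.
Joint ranges: [-2.76, 2.76], [-0.34, 2.15], [-1.52, 1.57], [0.19, 2.46], [-1.09, 4.23], [0.17, 1.99], [-2.82, 2.82]. Speed limits (rad/s): [2.22, 2.22, 3.01, 3.01, 3.14, 3.14, 3.14].

### API

Orientations are given as a 3x3 rotation matrix whose columns are the frame's x, y, z axes.
In Python, from workcell import manip, optics gives the robot as it stands. Calls block until the motion is done:
- manip.goto(position, orientation): joint-space move of the TCP to a pose.
- manip.move_l(position, attitude=None, v=0.15): straight line of the TCP; attitude=None keeps the orientation; v is the mean speed in m/s.
- manip.goto_joints(angles): joint-space move.
- manip.grip(opening): opening from 0.0 (shut) to 1.0 (fully open); the grip force is fixed at half the most; returns when the fingers have stopped.
- manip.hold(seconds).
- manip.inverse_kinematics(position, orientation): joint angles nearest the present ones, or None.
- optics.snapshot(name): name is "side" or "top"; returns the picture (420x560x3 uint8, red, green, blue); there is no depth.
- optics.camera_info(name): a dict with "K" (3x3 intrinsics, pixels), "R" (3x3) and "t" (3): a world point X has camera coordinates R X + t. Camera axes: x right, y down, z forward; pixel columns grow to the right and rows downward; lengths in m; the calibration is good to about 2 mm. A picture is of the moment at which its call begins. camera_info takes no time and is no camera call.
A pose or a line that the arm cannot do raises manip.Unreachable and nothing moves.
- manip.sign_off(): hands the job in; it is judged then, once.
Readings, each from a call of its own:
- manip.read_time_s(): time.
- manip.read_qpos(): joint angles.
- manip.read_qvel(): joint speeds.
- manip.read_joint_torque(): joint torques, N m.
- manip.read_position(): TCP position.
- manip.read_tcp_rot(): TCP orientation.
- manip.read_contact_force(): force on the tool from outside, world axes, zero at the start.
- manip.read_ft_torque(): the same for the moment, N m.
- manip.read_grip_width(): opening from 0.0 (shut) to 1.0 (fully open).
- manip.read_grasp_force(): force on a finger pad.
Only numpy, scipy, OpenCV 4.12 (cv2) and the standard library are available. Lean on these libraries where they do the work, as an engineer would, in place of code of your own. Each camera call takes 0.05 s, during which the arm holds its last target. There are 200 camera calls.

## Working session

There is one attempt and no reset: what is moved stays moved. The work goes in short steps, each a Python script; the robot and the scene stay as the last script left them, time stands still between calls to the robot, and variables do not carry over. Pictures are saved under pics/ and viewed, at most 10 in all, crops included, and the job is handed in when it is done.

```bash
mkdir -p pics; python3 - <<'E'
from workcell import manip, optics
import cv2,numpy as np
for n in("top","side"):
    cv2.imwrite(f"pics/{n}0.png",optics.snapshot(n)[:,:,::-1]); c=optics.camera_info(n); print(n,c["K"].tolist(),np.round(-c["R"].T@c["t"],3))
print(manip.read_time_s(),manip.read_position(),manip.read_contact_force())
E
```

```text
top [[538.9936802725084, 0.0, 283.15059559035535], [0.0, 538.9936802725084, 204.60361314550028], [0.0, 0.0, 1.0]] [0.394 0.051 1.201]
side [[417.6627009357597, 0.0, 276.05999143523314], [0.0, 417.6627009357597, 217.89219713043107], [0.0, 0.0, 1.0]] [0.324 0.613 0.619]
0.1 [0.26750572 0.61928247 0.23053276] [-0.00609032  0.60690845  0.35298065]
```

View pics/top0.png

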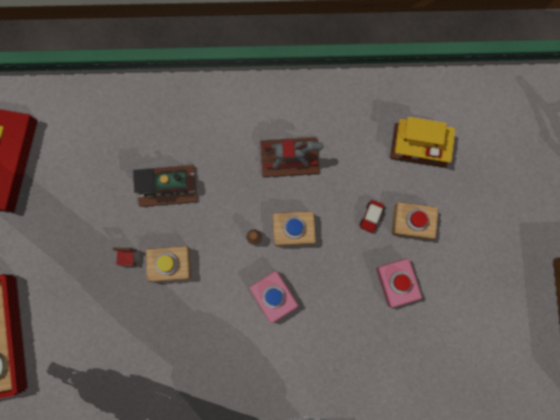

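View pics/side0.png

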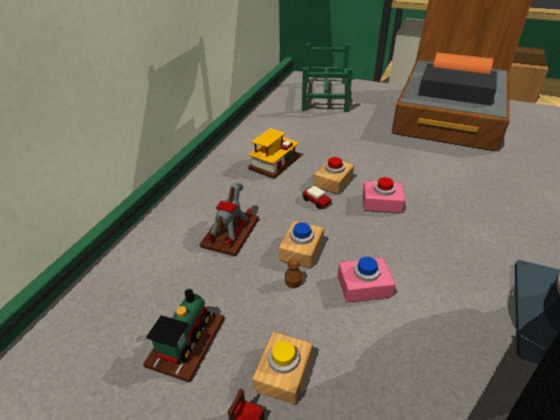

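The top view shows the wooden boxes' buttons at red (419,220), yellow (165,264) and blue (294,228). The pink decoys are at (402,283) and (274,297). In the side view the buttons are at red (335,164), blue (302,232) and yellow (284,353), and the arm blocks none of them.

```bash
cat > h.py <<'E'
from workcell import manip, optics
import cv2,numpy as np
SEED={"red":((419,220),(335,164)),"yellow":((165,264),(284,353)),"blue":((294,228),(302,232))}
HUE={"red":(170,188),"yellow":(22,34),"blue":(100,130)}
def pix(img,c,s):
    h=cv2.cvtColor(img,cv2.COLOR_RGB2HSV).astype(int); H=h[...,0].copy()
    if c=="red": H[H<90]+=180
    m=((H>=HUE[c][0])&(H<=HUE[c][1])&(h[...,1]>150)&(h[...,2]>60)).astype(np.uint8)
    n,l,st,ce=cv2.connectedComponentsWithStats(m)
    k=min((i for i in range(1,n) if st[i,4]>40),key=lambda i:np.hypot(*(ce[i]-s)))
    return ce[k],st[k]
def ray(n,p):
    i=optics.camera_info(n); d=i["R"].T@np.linalg.solve(i["K"],[*p,1]); return -i["R"].T@i["t"],d/np.linalg.norm(d)
def locate(z=0.067,cols=SEED):
    im={n:optics.snapshot(n) for n in("top","side")}; out={}
    for c in cols:
        R=[]
        for n,s in zip(("top","side"),SEED[c]):
            p,st=pix(im[n],c,s); o,d=ray(n,p); R.append((o,d)); print(c,n,np.round(p,1),st[2:],np.round(o+d*(z-o[2])/d[2],4))
        A=sum(np.eye(3)-np.outer(d,d) for o,d in R); b=sum((np.eye(3)-np.outer(d,d))@o for o,d in R)
        X=np.linalg.solve(A,b); print("  tri",np.round(X,4)); out[c]=X
    return out
E
python3 - <<'E'
from h import *
L=locate(); print(np.round(manip.read_tcp_rot(),3).tolist())
D=np.array([[1,0,0],[0,-1,0],[0,0,-1.]])
for c,X in L.items():
  for s in(1,-1):
    print(c,s,np.hypot(*X[:2]),[manip.inverse_kinematics([X[0],X[1],z],D*[s,s,1]) is not None for z in(.05,.16)])
E
```

```text
red top [418.7 218.7] [ 16  15 189] [ 0.5361 -0.2538  0.067 ]
red side [334.6 162.4] [ 14  12 138] [ 0.5352 -0.239   0.067 ]
  tri [ 0.5385 -0.2567  0.0556]
yellow top [165.2 262.9] [ 15  15 180] [0.457  0.2833 0.067 ]
yellow side [282.9 352.8] [ 23  25 468] [0.4568 0.2923 0.067 ]
  tri [0.4585 0.2858 0.0561]
blue top [294.2 226.6] [ 14  14 161] [0.5262 0.0115 0.067 ]
blue side [301.7 230.1] [ 17  15 208] [0.5247 0.0239 0.067 ]
  tri [0.5283 0.0112 0.0552]
[[-0.918, 0.397, -0.0], [0.397, 0.918, -0.001], [-0.0, -0.001, -1.0]]
red 1 0.5965508228018807 [True, True]
red -1 0.5965508228018807 [True, True]
yellow 1 0.540293976250839 [True, True]
yellow -1 0.540293976250839 [True, True]
blue 1 0.5284263400574543 [True, True]
blue -1 0.5284263400574543 [True, True]
```

Button sidewalls pull the colour centroids to about mid-height (z≈0.06), which mostly explains the low triangulated height. I'll cast the top view onto 0.060 and press under force guard, red first.

```bash
cat >> h.py <<'E'
D=np.array([[1,0,0],[0,-1,0],[0,0,-1.]])
T={"red":(.5372,-.2556),"yellow":(.4575,.2848),"blue":(.5270,.0113)}
def press(c):
    x,y=T[c]; q=np.array(manip.read_qpos())
    Rm=min((D*[s,s,1] for s in(1,-1)),key=lambda R:np.abs(np.array(manip.inverse_kinematics([x,y,.2],R))-q).max())
    manip.goto([x,y,.2],Rm); manip.move_l([x,y,.085],v=.12); manip.move_l([x,y,.072],v=.05); manip.hold(.2)
    f0=np.array(manip.read_contact_force()); z=.072; log=[]
    while z>.050:
        z-=.001; manip.move_l([x,y,z],v=.03); manip.hold(.05)
        f=np.array(manip.read_contact_force())-f0; log.append((round(manip.read_position()[2]*1e3,1),*np.round(f,1)))
        if f[2]>5.5: break
    manip.move_l([x,y,.085],v=.05); manip.move_l([x,y,.2],v=.15)
    print(c,manip.read_time_s(),*[" ".join(map(str,map(float,l))) for l in log],sep="\n")
E
python3 - <<'E'
from h import *
manip.grip(0.0); press("red"); cv2.imwrite("pics/s1.png",optics.snapshot("side")[:,:,::-1])
E
```

```text
red
12.975
71.0 -0.3 -1.0 0.3
70.0 0.5 -1.0 -0.0
69.0 0.9 -1.5 -0.8
68.0 0.7 -1.0 0.0
67.0 0.0 -1.5 0.7
66.1 0.1 -0.9 1.8
65.0 1.5 0.1 2.5
64.0 0.4 -1.5 2.1
63.0 0.5 -2.3 1.5
62.0 1.4 -1.6 1.2
61.0 2.1 -2.1 2.0
60.0 1.1 -2.6 1.7
59.0 1.0 -1.9 1.5
58.0 1.6 -2.0 2.6
57.0 0.4 -2.1 2.1
56.0 1.2 -1.8 3.5
55.1 0.8 -1.0 4.0
54.2 0.1 -1.4 6.5
```

View pics/s1.png

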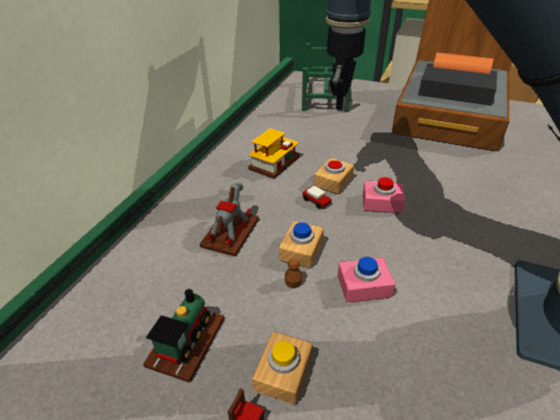

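At (335,166) the red button now sits low in its collar, and the box and car are unmoved. Contact came at 67 mm and the force reached 6.5 N at 54 mm, as specified. Next are yellow and then blue.

```bash
sed -i 's/if f\[2\]>5.5: break/if (f[2]>5.5 and z<.0546) or f[2]>9: break/' h.py; python3 - <<'E'
from h import *
press("yellow"); press("blue")
manip.move_l([.45,.0113,.25])
print(manip.read_time_s())
im=[optics.snapshot(n) for n in("top","side")]
cv2.imwrite("pics/t2.png",im[0][:,:,::-1])
cv2.imwrite("pics/s2.png",cv2.resize(im[1][130:420,180:420],None,fx=2,fy=2)[:,:,::-1])
E
```

```text
yellow
23.7917
71.0 -0.8 -1.8 -0.5
70.0 -1.0 -1.0 0.7
69.0 -0.2 -1.4 0.7
68.0 -0.5 -0.3 0.8
67.1 -0.3 -0.8 0.4
66.1 0.1 -1.2 1.8
65.0 1.6 -0.7 2.1
64.0 0.4 -0.3 2.6
63.0 1.7 -0.4 2.0
62.0 0.7 -0.9 1.5
61.0 2.5 -0.1 2.1
60.0 1.7 -0.2 3.3
59.0 0.8 -0.8 1.3
58.0 2.1 0.2 2.7
57.0 2.4 -0.1 2.3
56.0 2.3 0.6 2.5
55.1 1.6 -0.7 5.2
54.2 0.4 -0.7 7.3
blue
33.6833
71.0 -0.4 1.2 -0.1
70.0 -0.5 0.7 -0.3
69.0 0.9 -0.1 0.3
68.0 -0.5 0.7 -0.1
67.0 -0.2 0.8 -1.0
66.1 -0.4 1.1 1.4
65.0 0.3 -0.4 2.5
64.0 1.0 0.6 1.9
63.0 1.3 0.5 1.5
62.0 0.9 0.2 1.9
61.0 1.2 -0.5 1.5
60.0 1.8 1.4 1.5
59.0 2.1 0.2 1.1
58.0 1.3 -0.3 2.1
57.0 1.2 -0.1 2.3
56.0 1.0 -0.6 3.2
55.1 1.2 1.0 4.4
54.2 0.3 1.1 6.1
34.4417
```

View pics/s2.png

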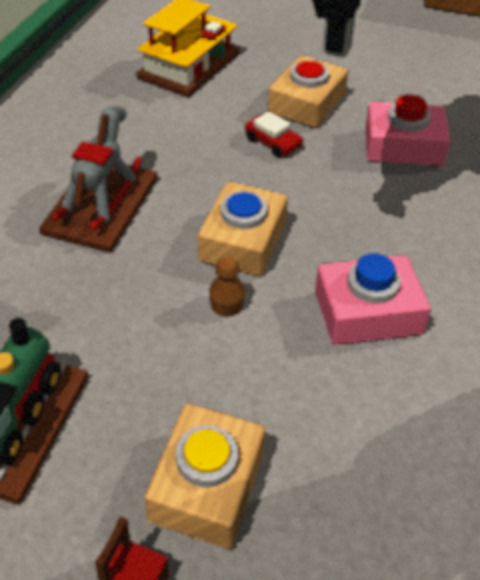

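View pics/t2.png

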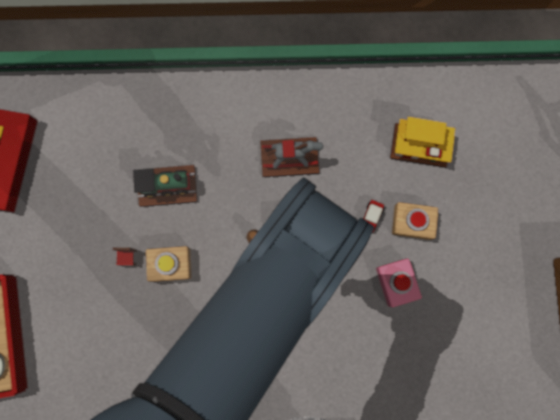

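In the side crop all three wooden-box buttons sit low in their collars: red (310,70), blue (245,207) and yellow (207,450). Both pink decoys still have their buttons up. The top view shows the red and yellow boxes, the car and the chair where they were, and the arm is clear of everything.

```bash
python3 -c "
from workcell import manip
print(manip.sign_off())"
```

```text
the job is handed in; nothing more can be done
None
```

I pressed the red, yellow and blue buttons right down in that order, each with about 6–7 N. In the final pictures the boxes, car, chair and skittle looked undisturbed, and I handed the job in after about 34.5 s of the 54 s allowed.

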